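Zero the counter and run the orange ball past the sensor

TASK

Run the sensor demonstration with the orange ball: first press the green zero button on the counter box. Then press down the yellow pad of the rocker on the stand that holds the orange ball, and hold it down long enough for the ball to roll under the lifted gate into the green catch pocket, then let go so that the gate drops shut. Do not touch the balls, do not work the black ball's rocker, pick nothing up and leave the other things on the table where they are.

Things in the scene. Friction and masses are not known exactly. Their poses are not given: they have to be found in the camera images.
- stand_orange: ball-run stand that holds the orange ball at the start (the two stands are alike), bolted down. Origin on the table under its middle; x runs from yellow pad to chute. Stem x -130 to +40 mm, 56 mm wide; pivot posts 100 mm high at x = -30; chute along y at x = +70, 34 mm wide inside, y -118 to +118, sloping 6 degrees down to -y; blue sensor box 72 mm high at x = 12, y = -75 mm
- lever_orange (a joint): rocker of the orange ball's stand (pivot 90 mm high): 0 = level, gate shut; grows as the pad goes down, stop at 0.45 rad. A spring returns it: about 2 to 3 N on the pad starts it, about 6 N holds it fully down. The gate clears the ball from about 0.28 rad (pad 20 mm down); at the stop the pad is 30 mm down. The ball then takes about a second to roll into the pocket
- lever_orange_pad (a point): centre of the top face of the yellow press pad (40 x 40 mm, 98 mm above the table when level) on the near end of the orange ball's rocker, 70 mm from the pivot; it moves with the rocker and its axes are the stand's axes when level
- ball_orange_center (a point): centre of the orange plastic ball, 30 mm across, 30 g
- lever_orange_gate (a point): middle of the lower edge of the red gate (16 mm wide, 4 mm thick) on the far end of the orange ball's rocker, 38 mm above the table when shut, 4 mm above the chute's floor; at the start the ball rests against its +y side in the stand's frame
- stand_orange_pocket (a point): floor centre of the green-walled catch pocket at the low (-y) end of the orange ball's chute: 34 x 50 mm inside, walls 30 mm; a ball rests at its end wall, about 97 mm from the gate
- stand_black: ball-run stand that holds the black ball at the start (the two stands are alike), bolted down. Origin on the table under its middle; x runs from yellow pad to chute. Stem x -130 to +40 mm, 56 mm wide; pivot posts 100 mm high at x = -30; chute along y at x = +70, 34 mm wide inside, y -118 to +118, sloping 6 degrees down to -y; blue sensor box 72 mm high at x = 12, y = -75 mm
- lever_black (a joint): rocker of the black ball's stand (pivot 90 mm high): 0 = level, gate shut; grows as the pad goes down, stop at 0.45 rad. A spring returns it: about 2 to 3 N on the pad starts it, about 6 N holds it fully down. The gate clears the ball from about 0.28 rad (pad 20 mm down); at the stop the pad is 30 mm down. The ball then takes about a second to roll into the pocket
- lever_black_pad (a point): centre of the top face of the yellow press pad (40 x 40 mm, 98 mm above the table when level) on the near end of the black ball's rocker, 70 mm from the pivot; it moves with the rocker and its axes are the stand's axes when level
- ball_black_center (a point): centre of the black plastic ball, 30 mm across, 30 g
- lever_black_gate (a point): middle of the lower edge of the red gate (16 mm wide, 4 mm thick) on the far end of the black ball's rocker, 38 mm above the table when shut, 4 mm above the chute's floor; at the start the ball rests against its +y side in the stand's frame
- stand_black_pocket (a point): floor centre of the green-walled catch pocket at the low (-y) end of the black ball's chute: 34 x 50 mm inside, walls 30 mm; a ball rests at its end wall, about 97 mm from the gate
- counter: grey counter box, 80 x 80 x 45 mm, bolted down, with one green button in a black housing on its top; origin under its centre
- zero_button_top (a point): centre of the top of the green zero button (28 mm across), on top of the counter box, 67 mm above the table; pressed straight down
- zero_button (a joint): travel of the zero button, m: 0 = out, 0.006 = fully in (5 N); springs back. It counts as pressed beyond 0.004
- screwdriver: green-handled screwdriver lying on the table, bystander, origin at its underside
- fitting: brass pipe fitting, 32 mm across, 34 mm high, standing, bystander, origin under its centre
- screw_jar: small jar, 44 mm across, 55 mm high, bystander, origin under its centre
- mug: white mug, 68 mm across, 80 mm high, bystander, origin under its centre
- wrench: steel wrench lying on the table, bystander, origin at its underside
- paddle_switch: blue sensor body, 55 mm square, with a steel neck and dark flag, 118 mm high, bystander, origin under its centre
- probe: steel cylinder lying down, 26 mm across, 90 mm long, bystander, origin at its underside
Mind the look-alikes: they are no part of the job. What is shaped like the counter but red or turquoise is not meant.

How it is judged (in metres and radians):
On the way, in this order (a step that is already met when the one before it is completed fails the run):
1. the zero button is pressed in with the fingers while the orange ball still waits behind its gate (value of joint zero_button above 0.004 m and contact force between the fingers and zero_button above 0.5 N and y of ball_orange_center in the frame of stand_orange above 0.008 m), for 0.02 s.
2. the fingers press down the pad end of the orange ball's rocker and its gate is up (value of joint lever_orange above 0.25 rad and contact force between the fingers and lever_orange above 0.5 N and x of the grasp point in the frame of stand_orange below -0.04 m), for 0.05 s.
3. the orange ball is in the green catch pocket (y of ball_orange_center in the frame of stand_orange below -0.075 m and horizontal distance between ball_orange_center and stand_orange below 0.15 m and height (world z) of ball_orange_center below 0.06 m), for 0.2 s.
At the end, for the whole second after the job is handed in: The orange ball rests in the catch pocket of its stand (its centre beyond y = -75 mm in the stand's frame, slower than 30 mm/s), its gate is shut again (rocker under 0.04 rad), the zero button is out, and the black ball still waits behind its shut gate (all of step 3 and linear speed of ball_orange below 0.03 m/s and value of joint each of lever_orange, lever_black below 0.04 rad and value of joint zero_button below 0.002 m and y of ball_black_center in the frame of stand_black above 0.008 m and horizontal distance between ball_black_center and stand_black below 0.1 m and height (world z) of ball_black_center below 0.07 m); the robot touches nothing.
It fails at once if a ball is touched by the robot (contact force between any of the fingers, the arm and ball_orange above 0.5 N or contact force between any of the fingers, the arm and ball_black above 0.5 N).
It fails at once if a ball is lifted out of its chute (height (world z) of any of ball_orange_center, ball_black_center above 0.1 m).
It fails at once if the black ball's rocker is worked (more than 0.1 rad) (value of joint lever_black above 0.1 rad).
It fails at once if a bystander is moved by more than 20 mm (distance of any of screwdriver, fitting, screw_jar, mug, wrench, paddle_switch, probe from where it was at the start of the episode above 0.02 m).
It also fails if it takes over 35 s, if anything falls off the work surface, if the arm or the gripper's body presses on something with over 40 N, if the wrist force passes 120 N, or if a joint passes its speed limit or range.

ROBOT

A 6-joint arm with a two-finger parallel gripper is mounted at the origin on the work surface. World frame = base frame: x ahead of the robot, y to its left, z up, the work surface at z = 0. Lengths are in m, angles in degrees, forces in N, time in s.
With the tool pointing down it reaches from about 0.25 to 0.725 m from the base axis. Payload 9.7 kg.
Tool frame: the origin (TCP) lies midway between the tips of the shut fingers; the grasp point (between the pads) lies 19 mm behind it; z points along the fingers, y is the line along which they close (so a half turn about z gives the same grasp; the last joint's range is limited). The gripper opens to 85 mm and grips with 20 to 120 N. Pads are 22 mm wide; open, the fingers measure 114 mm over their backs; the gripper's body (76 mm by 85 mm) begins 54 mm behind the grasp point. The pads swing forward as they close: fully open they stand 13 mm farther back than shut.
Start: joints at [71.333, 4.979, 10.078, 95.1, 0, 90], TCP at [0.176, 0.521, 0.231] pointing down, gripper open.
Joint ranges: [-179.16, 179.16], [-48.56, 103.87], [-65.8, 70.77], [-126.05, 130.52], [-82.76, 87.17], [-180, 180]. Speed limits (degrees/s): [127.2, 127.2, 147.25, 180, 180, 180].

INTERFACE

Orientations are given as [roll, pitch, yaw] about the fixed x, y, z axes, in that order (R = Rz(yaw) Ry(pitch) Rx(roll)).
In Python, from workcell import bot gives the robot as it stands. The module is installed in compiled form; this text tells all that it offers.
- The arm moves only by the tool send_rows, never from a script. Its argument "moves" is one flat list of numbers, 7 for each row, row after row: the shift along the world's x, y, z normalised to -1 to 1, where 1 is 0.025 m, then the turn, a rotation vector about the world's x, y, z normalised to -1 to 1, where 1 is 0.15 rad, then the closure, from -1 (fully open) to 1 (shut), so that 0 is half open. A call has 1 to 8 rows; each row shifts and turns the commanded pose from where the row before left it; what a row does not reach is not made up. A row lasts 1/8 s, in which the tool goes at most 62.5 mm and 10.7 degrees, less where a joint would pass 70% of its speed; a pose out of reach is approached as far as the arm can. A call with a number of a shift or a turn outside -1 to 1 is refused whole. A call with a gripper value outside its range is refused whole. The fingers move at their own pace and stop on an object; "squeeze" is the grip in N (left out, the last holds). Time passes only in rows, so rows that do not move let the fingers close. It gives the time, the measured TCP pose, the force, the opening and the grip force at its end, in the units of the state.
- bot.get_obs(): the state, without advancing time (a new reading comes with each control period).
- bot.camera(name): name is "scene" or "top" or "wrist"; returns a dict with "color" (420x560x3 uint8, red, green, blue), "camera_matrix" (3x3 intrinsics, pixels), "R" (3x3) and "t" (3): a world point X has camera coordinates R X + t. Camera axes: x right, y down, z forward; pixel columns grow to the right and rows downward; lengths in m; the calibration is good to about 2 mm. A picture is of the moment at which its call begins. There is no depth.
- bot.job_done(): hands the job in; it is judged then, once.
Trained networks look in the newest picture that a camera, given by its name, has taken for a name from the list of things; names that differ only in an ending like _2 or _b are one class to them, and where a whole thing is asked for, a point or a joint stands for the part that bears it (a point fixed in the world has none). Each returns a list of dicts, best first, with "p" (0 to 1); they miss things now and then, are a little off and sometimes report something else, mostly with a low value. They report only what shows in the picture. A call takes as long as a camera call. They do not tell look-alikes from the thing itself.
- bot.boxes_of(camera, query): "extent" ([left, top, right, bottom] in pixels, round what is visible of it).
- bot.trace(camera, query): "region" (420x560 bool, what is visible of it) and "extent" ([left, top, right, bottom] in pixels, round what is visible of it).
- bot.landmark_of(camera, query): "pixel" ([column, row] in pixels: a listed point, or the origin of a listed thing).
The state is a dict: "time": time; "q": joint angles; "qd": joint speeds; "joint_efforts": joint torques, N m; "ee_pos": TCP position; "tcp_rot": TCP orientation; "wrist_force": force on the tool from outside, world axes, zero at the start; "torque": the same for the moment, N m; "opening": finger opening in m; "grasp_force": force on a finger pad.
Only numpy, scipy, OpenCV 4.12 (cv2) and the standard library are available. Lean on these libraries where they do the work, as an engineer would, in place of code of your own. Each camera call takes 0.05 s, during which the arm holds its last target. There are 200 camera calls.

## Working session

There is one attempt and no reset: what is moved stays moved. The work goes in short steps, Python scripts to look and compute and a tool call to move; the robot and the scene stay as the last step left them, time stands still between calls to the robot, and variables do not carry over. Pictures are saved under pics/ and viewed, at most 10 in all, crops included, and the job is handed in when it is done.

Besides the shell and the picture viewer there is one more tool, called after ">>>" as name(argument=value, ...) on one line, values as JSON. send_rows: Moves the arm, as the interface text tells. Its arguments: {"type":"object","properties":{"moves":{"type":"array"},"squeeze":{"type":"number"}},"required":["moves"]}

```bash
mkdir -p pics; cat > h.py <<'E'
import numpy as np, cv2
from workcell import bot
def ray(c,px,z):
    K,R,t=map(np.array,(c["camera_matrix"],c["R"],c["t"]))
    d=R.T@np.linalg.solve(K,[px[0],px[1],1.]); o=-R.T@t
    return (o+d*(z-o[2])/d[2])
def proj(c,X):
    p=np.array(c["camera_matrix"])@(np.array(c["R"])@X+np.array(c["t"])); return p[:2]/p[2]
Z={"zero_button_top":.067,"lever_orange_pad":.098,"lever_orange_gate":.038,"ball_orange_center":.05,"stand_orange_pocket":.03,"stand_orange":0,"ball_black_center":.05,"lever_black_pad":.098,"counter":0,"paddle_switch":0,"mug":0,"screw_jar":0}
E
python3 - <<'E'
from h import *
for n in ("top","scene"):
    c=bot.camera(n); cv2.imwrite(f"pics/{n}0.png",c["color"][:,:,::-1])
    for k,z in Z.items():
        for r in bot.landmark_of(n,k)[:3]:
            print(n,k,round(r["p"],2),np.round(r["pixel"]),ray(c,r["pixel"],z).round(3))
print(bot.get_obs())
E
```

```text
top zero_button_top 0.6 [277. 227.] [0.535 0.02  0.067]
top zero_button_top 0.42 [252. 292.] [0.368 0.088 0.067]
top zero_button_top 0.4 [330. 242.] [ 0.493 -0.121  0.067]
top lever_orange_pad 0.81 [382. 227.] [ 0.529 -0.255  0.098]
top lever_orange_gate 0.9 [363. 169.] [ 0.696 -0.222  0.038]
top ball_orange_center 0.52 [360. 168.] [ 0.695 -0.212  0.05 ]
top stand_orange 0.95 [370. 193.] [ 0.633 -0.246  0.   ]
top stand_orange 0.47 [385. 226.] [ 0.54  -0.286  0.   ]
top stand_orange 0.3 [393. 164.] [ 0.719 -0.318  0.   ]
top ball_black_center 0.48 [183. 182.] [0.666 0.276 0.05 ]
top lever_black_pad 0.93 [177. 242.] [0.498 0.277 0.098]
top lever_black_pad 0.39 [358. 168.] [ 0.685 -0.198  0.098]
top counter 0.8 [326. 239.] [ 0.506 -0.116  0.   ]
top counter 0.73 [230. 251.] [0.478 0.152 0.   ]
top counter 0.69 [282. 226.] [0.545 0.007 0.   ]
top paddle_switch 0.97 [266. 155.] [0.752 0.047 0.   ]
top paddle_switch 0.26 [367. 195.] [ 0.63  -0.238  0.   ]
top mug 0.78 [323. 294.] [ 0.353 -0.105  0.   ]
top screw_jar 0.57 [251. 294.] [0.356 0.097 0.   ]
scene zero_button_top 0.64 [296. 167
[... 1103 characters left out ...]
.57 [264. 170.] [0.367 0.085 0.   ]
{'time': 1.3, 'q': array([7.13325951e+01, 4.97917326e+00, 1.00781964e+01, 9.51003658e+01,
       7.32213195e-04, 9.00002549e+01]), 'qd': array([ 0.00522142,  0.06063194, -0.02328571,  0.02291485,  0.04120372,
       -0.0648366 ]), 'joint_efforts': array([-1.96348745e-03, -5.20115018e+01,  4.64845920e+01,  2.16785353e-03,
       -9.49703940e-05,  1.41030534e-05]), 'ee_pos': array([0.17603421, 0.52105792, 0.23128136]), 'tcp_rot': array([-1.79998657e+02, -7.32207221e-04,  1.61332340e+02]), 'wrist_force': array([-0.52990139,  0.68488601, -0.05441193]), 'torque': array([-0.03584405, -0.02857676,  0.02089067]), 'grasp_force': 0.0, 'opening': 0.08577937722914447}
```

```bash
cd pics; python3 -c "
import cv2
a=cv2.imread('top0.png')[110:330,120:440];cv2.imwrite('a1.png',cv2.resize(a,None,fx=2.5,fy=2.5,interpolation=3))
a=cv2.imread('scene0.png')[110:340,110:430];cv2.imwrite('a2.png',cv2.resize(a,None,fx=2.5,fy=2.5,interpolation=3))"
```

```text
(no output)
```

View pics/a1.png

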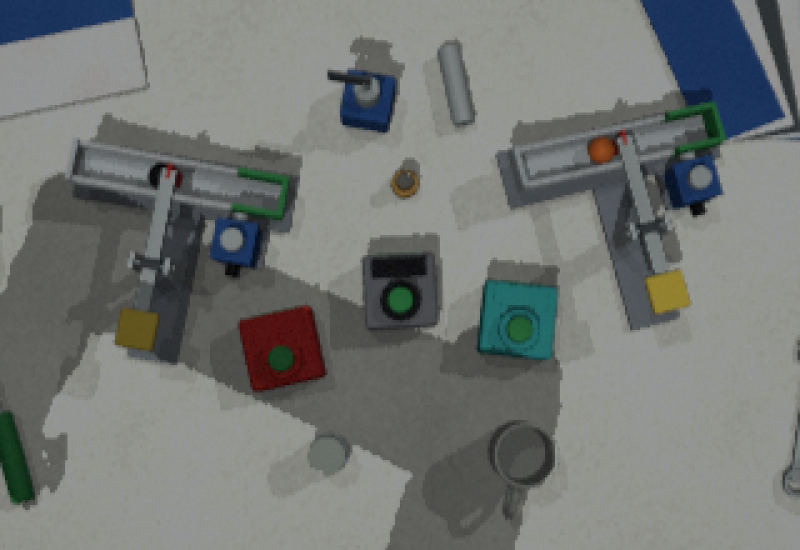

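View pics/a2.png

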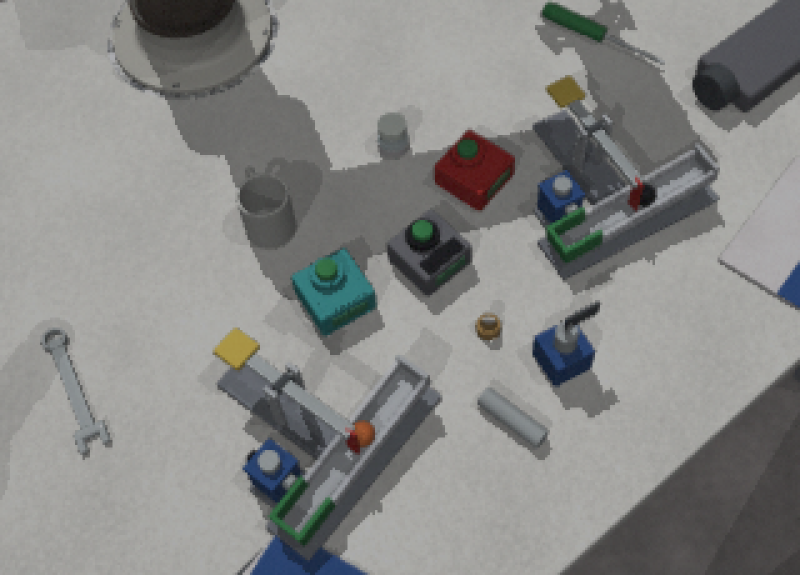

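The top view shows three boxes: red, grey and turquoise. The grey counter's green button is near pixel (280,230). The orange stand's yellow pad is near (387,227), with its ball at (361,170). The black stand is on the left. I'll move toward the grey counter with the fingers closing.

>>> send_rows(moves=[0.69,-1,0,0,0,0,1,0.69,-1,0,0,0,0,1,0.69,-1,0,0,0,0,1,0.69,-1,0,0,0,0,1,0.69,-1,0,0,0,0,1,0.69,-1,0,0,0,0,1,0.69,-1,0,0,0,0,1,0.69,-1,0,0,0,0,1], squeeze=20)

```text
time: 2.3
ee_pos: [0.3145, 0.3202, 0.2314]
tcp_rot: [180.0, 0.0, 161.3]
wrist_force: [0.7, 0.3, 0.5]
opening: 0.0001
grasp_force: 0.0
```

>>> send_rows(moves=[0.69,-1,0,0,0,0,1,0.69,-1,0,0,0,0,1,0.69,-1,0,0,0,0,1,0.69,-1,0,0,0,0,1,0.69,-1,0,0,0,0,1,0.69,-1,0,0,0,0,1,0.69,-1,0,0,0,0,1,0.69,-1,0,0,0,0,1])

```text
time: 3.3
ee_pos: [0.4525, 0.1202, 0.2314]
tcp_rot: [180.0, 0.0, 161.3]
wrist_force: [0.1, 0.6, -0.0]
opening: -0.0004
grasp_force: 0.0
```

```bash
python3 - <<'E'
from h import *
print(bot.get_obs()["ee_pos"],bot.get_obs()["tcp_rot"])
def cen(c,lo,hi,z,near):
    h=cv2.cvtColor(c["color"],cv2.COLOR_RGB2HSV)
    n,l,s,ce=cv2.connectedComponentsWithStats(cv2.inRange(h,lo,hi))
    for i in range(1,n):
        if s[i,4]>15:
            X=ray(c,ce[i],z)
            if np.hypot(*(X[:2]-near))<.08: print(s[i,4],ce[i].round(1),X.round(4))
for n in ("top","scene","wrist"):
    c=bot.camera(n); cv2.imwrite(f"pics/{n}1.png",c["color"][:,:,::-1])
    print(n,"button"); cen(c,(45,100,40),(75,255,255),.067,(.53,.011))
    print("pad"); cen(c,(20,120,60),(32,255,255),.098,(.53,-.26))
    print("ball"); cen(c,(5,150,60),(18,255,255),.049,(.69,-.21))
E
```

```text
[0.45253628 0.12016776 0.2313931 ] [1.79989599e+02 1.51343515e-02 1.61330632e+02]
top button
88 [279.5 229.5] [0.5292 0.0132 0.067 ]
pad
219 [386.4 226.3] [ 0.5299 -0.2651  0.098 ]
ball
84 [360.2 169.5] [ 0.6927 -0.2126  0.049 ]
scene button
59 [278.5 202. ] [0.5342 0.0135 0.067 ]
pad
161 [204.1 249.2] [ 0.5338 -0.265   0.098 ]
ball
56 [255.  282.9] [ 0.6932 -0.2074  0.049 ]
wrist button
674 [198.3 305.5] [0.5277 0.0184 0.067 ]
pad
ball
```

>>> send_rows(moves=[0.63,-0.86,-0.4,0,0,0,1,0.63,-0.86,-0.4,0,0,0,1,0.63,-0.86,-0.4,0,0,0,1,0.63,-0.86,-0.4,0,0,0,1,0.62,-0.84,-0.4,0,0,0,1,0,0,-1,0,0,0,1,0,0,-1,0,0,0,1,0,0,-1,0,0,0,1])

```text
time: 4.45
ee_pos: [0.5303, 0.0149, 0.1056]
tcp_rot: [180.0, 0.0, 161.4]
wrist_force: [0.2, -0.2, -0.2]
opening: 0.0002
grasp_force: 0.0
```

>>> send_rows(moves=[0,0,-0.8,0,0,0,1,0,0,-0.6,0,0,0,1,0,0,-0.2,0,0,0,1,0,0,-0.2,0,0,0,1,0,0,0,0,0,0,1,0,0,0,0,0,0,1])

```text
time: 5.2
ee_pos: [0.5308, 0.0143, 0.062]
tcp_rot: [180.0, 0.0, 161.3]
wrist_force: [-2.4, 3.1, 5.3]
opening: -0.0001
grasp_force: 2.1
```

>>> send_rows(moves=[0,0,-0.08,0,0,0,1,0,0,0,0,0,0,1,0,0,1,0,0,0,1,0,0,1,0,0,0,1,0,-0.5,1,0,0,0,1,0,-1,1,0,0,0,1,0,-1,0,0,0,0,1,0,-1,0,0,0,0,1])

```text
time: 6.2
ee_pos: [0.531, -0.0746, 0.1595]
tcp_rot: [-180.0, 0.1, 161.3]
wrist_force: [-0.2, -0.3, 0.5]
opening: -0.0003
grasp_force: 0.0
```

>>> send_rows(moves=[0,-1,0,0,0,0,1,0,-1,0,0,0,0,1,0,-1,0,0,0,0,1,0,-1,0,0,0,0,1,0,-1,0,0,0,0,1])

```text
time: 6.82
ee_pos: [0.5307, -0.1997, 0.1591]
tcp_rot: [-180.0, 0.0, 161.3]
wrist_force: [0.2, -0.4, 0.1]
opening: -0.0
grasp_force: 0.0
```

```bash
python3 - <<'E'
from h import *
o=bot.get_obs(); print(o["time"],o["ee_pos"],o["tcp_rot"])
c=bot.camera("wrist"); cv2.imwrite("pics/w2.png",c["color"][:,:,::-1])
h=cv2.cvtColor(c["color"],cv2.COLOR_RGB2HSV)
m=cv2.inRange(h,(20,120,60),(32,255,255)); n,l,s,ce=cv2.connectedComponentsWithStats(m)
for i in range(1,n):
    if s[i,4]>100:
        print(s[i],ray(c,ce[i],.098).round(4))
        r=cv2.minAreaRect(np.argwhere(l==i)[:,::-1].astype(np.float32)); print([ray(c,p,.098)[:2].round(3) for p in cv2.boxPoints(r)])
E
```

```text
6.825 [ 0.53067208 -0.19971753  0.15908661] [-1.79963086e+02  2.67491314e-02  1.61315556e+02]
[ 130  226   90   83 4220] [ 0.5309 -0.2624  0.098 ]
[array([ 0.517, -0.286]), array([ 0.507, -0.246]), array([ 0.546, -0.239]), array([ 0.558, -0.28 ])]
```

View pics/w2.png

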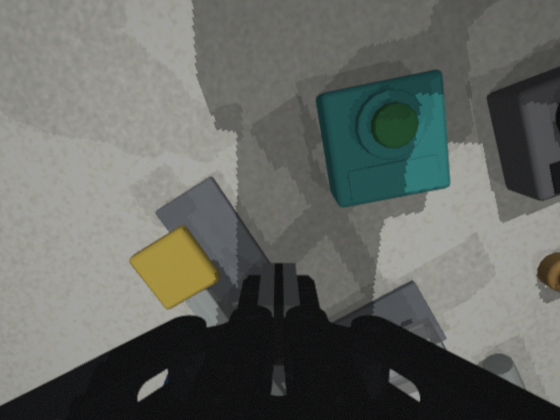

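The wrist view shows the yellow pad at about pixel (173,267), level and unobstructed, which works out to (0.531, -0.263). I'll move above it and press.

>>> send_rows(moves=[0,-0.85,0,0,0,0,1,0,-0.85,0,0,0,0,1,0,-0.84,-0.4,0,0,0,1,0,0,-1,0,0,0,1,0,0,-0.6,0,0,0,1,0,0,-0.6,0,0,0,1,0,0,-0.5,0,0,0,1,0,0,-0.2,0,0,0,1])

```text
time: 7.88
ee_pos: [0.5312, -0.262, 0.0768]
tcp_rot: [180.0, 0.1, 161.4]
wrist_force: [1.1, 0.2, 5.5]
opening: 0.0
grasp_force: 2.4
```

>>> send_rows(moves=[0,0,-0.1,0,0,0,1,0,0,0,0,0,0,1,0,0,0,0,0,0,1,0,0,0,0,0,0,1,0,0,0,0,0,0,1,0,0,0,0,0,0,1,0,0,0,0,0,0,1,0,0,0,0,0,0,1])

```text
time: 8.88
ee_pos: [0.5314, -0.2619, 0.0755]
tcp_rot: [180.0, 0.1, 161.4]
wrist_force: [0.7, 0.9, 6.1]
opening: -0.0006
grasp_force: 2.5
```

>>> send_rows(moves=[0,0,0,0,0,0,1,0,0,0,0,0,0,1,0,0,0,0,0,0,1,0,0,0,0,0,0,1,0,0,0,0,0,0,1,0,0,0,0,0,0,1])

```text
time: 9.62
ee_pos: [0.5315, -0.2619, 0.0755]
tcp_rot: [180.0, 0.1, 161.4]
wrist_force: [0.7, -0.1, 4.6]
opening: 0.0001
grasp_force: 2.5
```

```bash
python3 - <<'E'
from h import *
o=[]
for n in ("top","scene"):
    c=bot.camera(n); im=c["color"][:,:,::-1]
    u,v=proj(c,np.array([.65,-.24,.05])).astype(int)
    o.append(cv2.resize(np.ascontiguousarray(im[v-55:v+55,u-55:u+55]),(400,400),interpolation=3))
    h=cv2.cvtColor(c["color"],cv2.COLOR_RGB2HSV)
    k,l,s,ce=cv2.connectedComponentsWithStats(cv2.inRange(h,(5,150,60),(18,255,255)))
    print([(s[i,4],ray(c,ce[i],.045).round(3)) for i in range(1,k) if s[i,4]>10])
cv2.imwrite("pics/p3.png",np.hstack(o))
E
```

```text
[(np.int32(81), array([ 0.717, -0.323,  0.045]))]
[(np.int32(77), array([ 0.721, -0.323,  0.045]))]
```

View pics/p3.png

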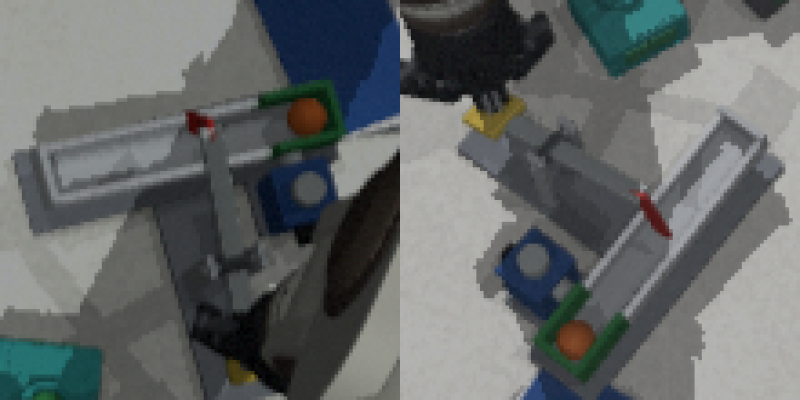

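The orange ball is in the green pocket, at (307,117) in the left panel and (575,340) in the right. The gate is still lifted, so I'll release it.

>>> send_rows(moves=[0,0,0.5,0,0,0,1,0,0,0.8,0,0,0,1,0,0,1,0,0,0,1,0,0,1,0,0,0,1,0,0,1,0,0,0,1,0,0,1,0,0,0,1,0,0,0,0,0,0,1,0,0,0,0,0,0,1])

```text
time: 10.72
ee_pos: [0.5304, -0.2618, 0.2061]
tcp_rot: [180.0, -0.0, 161.3]
wrist_force: [-0.2, -1.1, 0.0]
opening: -0.0003
grasp_force: 0.0
```

```bash
python3 - <<'E'
from h import *
print(bot.get_obs()["time"])
o=[]
for n in ("top","scene"):
    c=bot.camera(n); im=c["color"][:,:,::-1]
    u,v=proj(c,np.array([.65,-.24,.05])).astype(int)
    o.append(cv2.resize(np.ascontiguousarray(im[v-55:v+55,u-55:u+55]),(400,400),interpolation=3))
    h=cv2.cvtColor(c["color"],cv2.COLOR_RGB2HSV)
    k,l,s,ce=cv2.connectedComponentsWithStats(cv2.inRange(h,(5,150,60),(18,255,255)))
    print([(s[i,4],ray(c,ce[i],.045).round(3)) for i in range(1,k) if s[i,4]>10])
cv2.imwrite("pics/p4.png",np.hstack(o))
E
```

```text
10.725
[(np.int32(81), array([ 0.717, -0.323,  0.045]))]
[(np.int32(77), array([ 0.721, -0.323,  0.045]))]
```

View pics/p4.png

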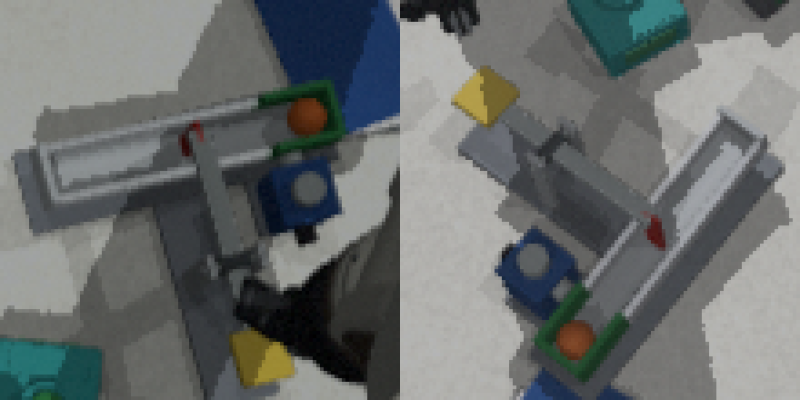

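The ball is resting in the pocket at (307,117) and (575,340). The gate is down, the pad is level, and the arm is clear.

```bash
python3 -c "
from h import *
print(bot.job_done())"
```

```text
the job is handed in; nothing more can be done
None
```

The job is handed in (no verdict came back): I pressed the zero button and then held the orange rocker down until its ball rolled into the green pocket; in the last pictures the ball rests there, the gate is shut and the arm is clear.

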